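# Clip the lid of the sump tub shut all round

### The arm

A 6-joint arm with a two-finger parallel gripper is mounted at the origin on the work surface. World frame = base frame: x ahead of the robot, y to its left, z up, the work surface at z = 0. Lengths are in m, angles in rad, forces in N, time in s.
With the tool pointing down it reaches from about 0.325 to 0.9 m from the base axis. Payload 3.5 kg.
Tool frame: the origin (TCP) lies at the very end of the fingers, on their centre line; the grasp point (between the pads) lies bot.grip_depth behind it (bot.grip_depth is the distance from the TCP to the grasp point, in m); z points along the fingers, y is the line along which they close (so a half turn about z gives the same grasp; the last joint's range is limited). The gripper opens to 85 mm and grips with 20 to 120 N. Pads are 22 mm wide; open, the fingers measure 114 mm over their backs; the gripper's body (76 mm by 85 mm) begins 54 mm behind the grasp point. The pads swing forward as they close: fully open they stand 13 mm farther back than shut.
Start: joints at [-1.407, 0.276, -0.026, 1.268, 0, 1.467], TCP at [0.165, -0.603, 0.231] pointing down, gripper open.
Joint ranges: [-3.12, 3.12], [-0.85, 1.88], [-1.08, 1.24], [-1.95, 2.15], [-1.57, 1.53], [-3.14, 3.14]. Speed limits (rad/s): [2.57, 2.57, 3.14, 3.14, 3.14, 3.14].

### API

Orientations are given as [roll, pitch, yaw] about the fixed x, y, z axes, in that order (R = Rz(yaw) Ry(pitch) Rx(roll)).
In Python, from cell import bot, viewer gives the robot as it stands. The module is installed in compiled form; this text tells all that it offers.
- The arm moves only by the shell command python3 -m inch 'ROWS' [OPENING]. ROWS is JSON, a list of rows, each an object of numbers: "x", "y", "z": the shift along the tool's x, y, z in cm; "rx", "ry", "rz": the turn, a rotation vector about the tool's x, y, z in degrees. In form: [{"x": .., "y": .., "z": .., "rx": .., "ry": .., "rz": ..}, ...]. A call has 1 to 20 rows; each row shifts and turns the commanded pose from where the row before left it, along the tool's axes as they then stand; what a row does not reach is not made up. A row lasts 1/10 s, in which the tool goes at most 50 mm and 8.59 degrees, less where a joint would pass 70% of its speed; a pose out of reach is approached as far as the arm can. A call is refused whole if a number of a shift passes 5 or a number of a turn 8.59, either way. A call with a gripper value outside its range is refused whole. OPENING is the opening, from 0 (shut) to 1 (fully open), set as the call begins (- or left out, the last holds). The fingers move at their own pace and stop on an object; the grip force is fixed at half the most. Time passes only in rows, so rows that do not move let the fingers close. It gives the time, the measured TCP pose, the force, the opening and the grip force at its end, in the units of the state.
- bot.get_state(): the state, without advancing time (a new reading comes with each control period).
- viewer.snapshot(name): name is "scene" or "side" or "wrist"; returns a dict with "frame" (480x640x3 uint8, blue, green, red), "fx", "fy", "cx", "cy" (pixels), "k1" (the pictures are not rectified: a ray, as slopes to the right and down, at radius r is drawn at 1 + k1 r^2 times it, then the intrinsics apply), "R" (3x3) and "t" (3): a world point X has camera coordinates R X + t. Camera axes: x right, y down, z forward; pixel columns grow to the right and rows downward; lengths in m; the calibration is good to about 2 mm. A picture is of the moment at which its call begins. There is no depth.
- bot.close_job(): hands the job in; it is judged then, once.
Trained networks look in a picture, given as the dict that the camera call returned (one of the last four; its "shot" number tells which), for a name from the list of things; names that differ only in an ending like _2 or _b are one class to them, and where a whole thing is asked for, a point or a joint stands for the part that bears it (a point fixed in the world has none). Each returns a list of dicts, best first, with "conf" (0 to 1); they miss things now and then, are a little off and sometimes report something else, mostly with a low value. They report only what shows in the picture. A call takes as long as a camera call.
- viewer.outline_of(query, picture): "pixels" (480x640 bool, what is visible of it) and "bbox" ([left, top, right, bottom] in pixels, round what is visible of it).
- viewer.tip_of(query, picture): "point" ([column, row] in pixels: a listed point, or the origin of a listed thing).
The state is a dict: "clock": time; "joint_pos": joint angles; "qvel": joint speeds; "effort": joint torques, N m; "position": TCP position; "tool_rot": TCP orientation; "force": force on the tool from outside, world axes, zero at the start; "moment": the same for the moment, N m; "grip_width": finger opening in m; "finger_force": force on a finger pad.
Only numpy, scipy, OpenCV 4.12 (cv2) and the standard library are available. Lean on these libraries where they do the work, as an engineer would, in place of code of your own. Each camera call takes 0.05 s, during which the arm holds its last target. There are 200 camera calls.

### The job

The lid of the black tub is on, but the four blue sections of its rim still stand up: press each of them down until all four have clicked shut and lie flush. Only press: do not pick up, tip or shove the tub, and leave everything else on the bench where it is.

Things in the scene. Friction and masses are not known exactly. Their poses are not given: they have to be found in the camera images.
- tub: Loose black tub, 180 (own x) x 240 (own y) x 88 mm, about 0.9 kg, turned by up to 0.6 rad. Its blue clip-on lid has a fixed centre panel (100 x 160 mm, grey inlay, top at 94 mm) and a rim of four separate blue sections, hinged along the panel's edges, their outer edges sticking up at the start. Origin at the centre of the tub's underside, z up.
- rim_front (a joint): Hinge of the blue lid rim section on the long side nearest the robot (tub -x side); rad: 0 = fully raised (outer edge about 12 mm above flush), grows as it is pressed down, 0.30 = flush and clicked shut. A snap hook resists with up to about 10 N at the white pad; let go before half-way (0.15) it springs back up, beyond that it snaps down by itself to about 0.30 and stays.
- rim_front_pad (a point): Centre of the white press pad (14 x 36 mm) on top of the blue rim section on the long side nearest the robot (tub -x side). The section is 40 x 238 mm, 5 mm thick; the pad lies 30 mm outward of its hinge, 11 mm in from its outer edge, about 103 mm above the bench raised, 94 mm shut. x axis outward from the tub (level when raised, 0.30 rad nose-down when shut), y along the rim.
- rim_back (a joint): Hinge of the blue lid rim section on the long side farthest from the robot (tub +x side); rad: 0 = fully raised (outer edge about 12 mm above flush), grows as it is pressed down, 0.30 = flush and clicked shut. A snap hook resists with up to about 10 N at the white pad; let go before half-way (0.15) it springs back up, beyond that it snaps down by itself to about 0.30 and stays.
- rim_back_pad (a point): Centre of the white press pad (14 x 36 mm) on top of the blue rim section on the long side farthest from the robot (tub +x side). The section is 40 x 238 mm, 5 mm thick; the pad lies 30 mm outward of its hinge, 11 mm in from its outer edge, about 103 mm above the bench raised, 94 mm shut. x axis outward from the tub (level when raised, 0.30 rad nose-down when shut), y along the rim.
- rim_left (a joint): Hinge of the blue lid rim section on the short side at the tub's +y; rad: 0 = fully raised (outer edge about 12 mm above flush), grows as it is pressed down, 0.30 = flush and clicked shut. A snap hook resists with up to about 10 N at the white pad; let go before half-way (0.15) it springs back up, beyond that it snaps down by itself to about 0.30 and stays.
- rim_left_pad (a point): Centre of the white press pad (14 x 36 mm) on top of the blue rim section on the short side at the tub's +y. The section is 40 x 98 mm, 5 mm thick; the pad lies 30 mm outward of its hinge, 11 mm in from its outer edge, about 103 mm above the bench raised, 94 mm shut. x axis outward from the tub (level when raised, 0.30 rad nose-down when shut), y along the rim.
- rim_right (a joint): Hinge of the blue lid rim section on the short side at the tub's -y; rad: 0 = fully raised (outer edge about 12 mm above flush), grows as it is pressed down, 0.30 = flush and clicked shut. A snap hook resists with up to about 10 N at the white pad; let go before half-way (0.15) it springs back up, beyond that it snaps down by itself to about 0.30 and stays.
- rim_right_pad (a point): Centre of the white press pad (14 x 36 mm) on top of the blue rim section on the short side at the tub's -y. The section is 40 x 98 mm, 5 mm thick; the pad lies 30 mm outward of its hinge, 11 mm in from its outer edge, about 103 mm above the bench raised, 94 mm shut. x axis outward from the tub (level when raised, 0.30 rad nose-down when shut), y along the rim.
- socket_a: Loose blue pipe socket (short tube) 62 mm diameter, 65 mm high, standing beside the tub's left end; leave alone. Origin at the centre of its underside.
- tape: Loose roll of yellow tape, 90 mm diameter, 24 mm high, lying behind the tub; leave alone. Origin at the centre of its underside.
- seal: Loose black rubber sealing ring, 68 mm diameter, 10 mm high, lying beside the tub's right end; leave alone. Origin at the centre of its underside.
- socket_b: Loose blue pipe socket like the other, 62 mm diameter, 65 mm high, standing to one side; leave alone. Origin at the centre of its underside.
- driver: Loose screwdriver lying on the bench; leave alone. Origin on the bench under its middle.
- cleaner: Loose white bottle with a red cap, 64 mm diameter, 170 mm high, standing to one side; leave alone. Origin at the centre of its underside.
- mug: Loose blue mug, 76 mm diameter, 90 mm high, standing to one side; leave alone. Origin at the centre of its underside.

How it is judged:
By the outcome, as a careful person would: the job done as asked, in the order asked, and still so for the second after the job is handed in, with the robot touching nothing.
It also fails if it takes over 45 s, if anything falls off the work surface, if the arm or the gripper's body presses on something with over 40 N, if the wrist force passes 120 N, or if a joint passes its speed limit or range.

## Working session

There is one attempt and no reset: what is moved stays moved. The work goes in short steps, Python scripts to look and compute and a shell command to move; the robot and the scene stay as the last step left them, time stands still between calls to the robot, and variables do not carry over. Pictures are saved under pics/ and viewed, at most 10 in all, crops included, and the job is handed in when it is done.

```bash
mkdir -p pics; cat > h.py <<'E'
import numpy as np, cv2
from cell import bot, viewer
def ray(p,px):
    K=np.array([[p["fx"],0,p["cx"]],[0,p["fy"],p["cy"]],[0,0,1]])
    u=cv2.undistortPoints(np.array([[px]],float),K,np.array([p["k1"],0,0,0,0]),None,None,None) if 0 else None
    d=np.array([(px[0]-p["cx"])/p["fx"],(px[1]-p["cy"])/p["fy"]]); s=d.copy()
    for _ in range(20): s=d/(1+p["k1"]*(s@s))
    R=np.array(p["R"]);t=np.array(p["t"])
    return -R.T@t, R.T@np.array([s[0],s[1],1])
def onplane(p,px,z):
    o,d=ray(p,px); return o+d*(z-o[2])/d[2]
E
python3 - <<'E'
from h import *
st=bot.get_state(); print(st, bot.grip_depth)
for n in ["scene","side"]:
    p=viewer.snapshot(n); cv2.imwrite(f"pics/{n}0.png",p["frame"])
    for q in ["rim_front_pad","rim_back_pad","rim_left_pad","rim_right_pad"]:
        for r in viewer.tip_of(q,p)[:2]: print(n,q,round(r["conf"],2),np.round(r["point"]),onplane(p,r["point"],.103).round(4))
    for q in ["socket_a","tape","seal","cleaner","mug","driver"]:
        for r in viewer.tip_of(q,p)[:2]: print(n,q,round(r["conf"],2),np.round(r["point"]),onplane(p,r["point"],0).round(3))
E
```

```text
{'clock': 0.0, 'joint_pos': array([-1.40739777e+00,  2.77120545e-01, -2.78698228e-02,  1.26799836e+00,
        3.56199502e-05,  1.46739593e+00]), 'qvel': array([-0.00052771,  0.00144161,  0.00022507, -0.00053373, -0.00129981,
        0.00113994]), 'effort': array([-9.10487615e-04, -4.45509410e+01,  2.95205694e+01,  1.64544530e-02,
        2.23736055e-05,  9.21379495e-06]), 'position': array([ 0.16465255, -0.60212437,  0.23017264]), 'tool_rot': array([-3.13941564e+00, -2.61720956e-04,  2.66798632e-01]), 'force': array([ 0.01684791, -0.07258505, -0.12333784]), 'moment': array([ 0.04311191, -0.00603864, -0.03324399]), 'finger_force': 0.0, 'grip_width': 0.08547307461913609} 0.0187
scene rim_front_pad 0.6 [330. 197.] [0.463 0.048 0.103]
scene rim_left_pad 0.57 [390. 214.] [0.5429 0.1655 0.103 ]
scene rim_right_pad 0.97 [300. 235.] [ 0.5446 -0.047   0.103 ]
scene rim_right_pad 0.29 [375. 307.] [0.7545 0.0581 0.103 ]
scene socket_a 0.77 [131. 315.] [ 0.586 -0.445  0.   ]
scene socket_a 0.6 [414. 232.] [0.546 0.238 0.   ]
scene tape 0.73 [298. 236.] [ 0.482 -0.034  0.   ]
scene tape 0.61 [37
[... 217 characters left out ...]
.434 0.   ]
scene driver 0.85 [ 97. 242.] [ 0.376 -0.499  0.   ]
side rim_front_pad 0.66 [330. 247.] [0.4728 0.0534 0.103 ]
side rim_back_pad 0.6 [278. 233.] [0.6184 0.0748 0.103 ]
side rim_left_pad 0.82 [279. 260.] [0.5388 0.1655 0.103 ]
side rim_right_pad 0.93 [330. 218.] [ 0.5516 -0.059   0.103 ]
side socket_a 0.86 [390. 191.] [ 0.598 -0.462  0.   ]
side socket_a 0.63 [260. 314.] [0.534 0.248 0.   ]
side tape 0.49 [250. 258.] [0.714 0.089 0.   ]
side seal 0.17 [390. 191.] [ 0.595 -0.459  0.   ]
side cleaner 0.69 [234. 380.] [0.443 0.429 0.   ]
side cleaner 0.15 [331. 247.] [ 0.564 -0.076  0.   ]
side mug 0.55 [171. 347.] [0.623 0.437 0.   ]
side driver 0.36 [308. 273.] [0.542 0.058 0.   ]
```

View pics/scene0.png

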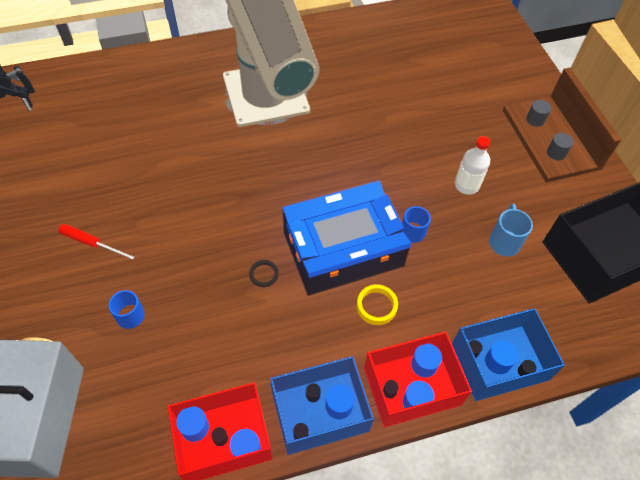

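View pics/side0.png

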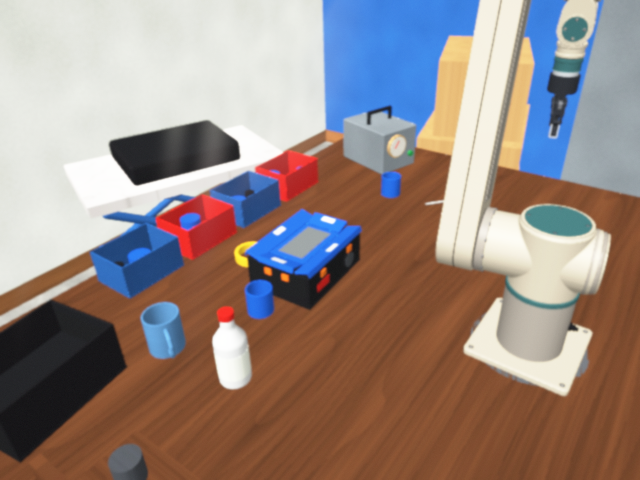

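The scene picture shows white pads at about front (333,198), left (390,213), right (299,238) and back (359,254). The side picture shows them at about (345,233), (279,260), (328,219) and (265,240). I'll refine these by white blob and fit the tub pose.

```bash
cat > fit.py <<'E'
from h import *
from scipy.optimize import least_squares
L=np.array([[-.08,0],[.08,0],[0,.11],[0,-.11]])
G={"scene":[(333,198),(359,254),(390,213),(299,238)],"side":[(345,233),(265,240),(279,260),(328,219)]}
obs=[]
for n,g in G.items():
    p=viewer.snapshot(n); f=p["frame"].astype(int)
    m=((f.min(2)>165)&(f.max(2)-f.min(2)<60)).astype(np.uint8)
    _,lab,s,c=cv2.connectedComponentsWithStats(m)
    for i,q in enumerate(g):
        k=min((k for k in range(1,len(s)) if 15<s[k,4]<400),key=lambda k:np.hypot(*(c[k]-q)))
        w=onplane(p,c[k],.103); print(n,i,c[k].round(1),s[k,4],w.round(4))
        if np.hypot(*(c[k]-q))<8: obs.append((i,w[:2],n))
def model(v,i): 
    c,s=np.cos(v[2]),np.sin(v[2]); return v[:2]+np.array([[c,-s],[s,c]])@L[i]
r=least_squares(lambda v:np.concatenate([model(v,i)-w for i,w,_ in obs]),[.54,.055,0.1],loss="soft_l1",f_scale=.003)
print(r.x, (r.fun*1000).round(1))
for i,n in enumerate("front back left right".split()): print(n,model(r.x,i).round(4))
E
python3 fit.py
```

```text
scene 0 [333.4 197.8] 95 [0.4666 0.054  0.103 ]
scene 1 [358.2 253.7] 81 [0.6232 0.0635 0.103 ]
scene 2 [390.1 212.3] 93 [0.5387 0.1668 0.103 ]
scene 3 [299.3 238.3] 87 [ 0.552  -0.0499  0.103 ]
side 0 [331.2 247.4] 41 [0.4677 0.0542 0.103 ]
side 1 [278.9 230.1] 62 [0.6257 0.0623 0.103 ]
side 2 [278.3 259.9] 37 [0.5398 0.1663 0.103 ]
side 3 [327.9 219.2] 68 [ 0.5534 -0.0519  0.103 ]
[0.5456512  0.05812888 0.06135292] [-0.8 -0.8  2.3 -0.4  0.2  1.1  0.4 -1.8 -0.9  1.6 -1.   0.3]
front [0.4658 0.0532]
back [0.6255 0.063 ]
left [0.5389 0.1679]
right [ 0.5524 -0.0517]
```

```bash
python3 -m inch '[{"rz":-7.82},{"rz":-7.82},{"rz":-7.82},{"rz":-7.82},{"rz":-7.82},{"rz":-7.82},{"rz":-7.82},{"rz":-7.82},{"rz":-7.82},{"rz":-7.82},{}]' 0
cat > go.py <<'E'
from h import *; import sys
from scipy.spatial.transform import Rotation as Ro
P={"front":(.467,.054),"back":(.6245,.063),"left":(.5393,.1665),"right":(.5527,-.051)}
st=bot.get_state(); R=Ro.from_euler("xyz",st["tool_rot"]).as_matrix()
c=np.array([.5456,.0581])
print(st["clock"],st["position"].round(4),st["tool_rot"].round(3),st["force"].round(1))
for n,p in P.items():
    p=np.array(p); u=(p-c)/np.linalg.norm(p-c); p=p+.004*u
    print(n,(100*R.T@(np.array([*p,.125])-st["position"])).round(2))
E
python3 go.py
```

```text
1.2 [ 0.1648 -0.6029  0.2313] [-3.142  0.     0.267] [ 0.7 -0.5  0.4]
front [ 46.08 -55.48  10.63]
back [ 62.29 -52.03  10.63]
left [ 56.5  -64.73  10.63]
right [ 51.89 -42.61  10.63]$[0]: bad value
```

The call was refused, and nothing moved. Rows probably need all six keys.

```bash
python3 -m inch '[{"x":0,"y":0,"z":0,"rx":0,"ry":0,"rz":-7.8},{"x":0,"y":0,"z":0,"rx":0,"ry":0,"rz":-7.8},{"x":0,"y":0,"z":0,"rx":0,"ry":0,"rz":-7.8},{"x":0,"y":0,"z":0,"rx":0,"ry":0,"rz":-7.8},{"x":0,"y":0,"z":0,"rx":0,"ry":0,"rz":-7.8},{"x":0,"y":0,"z":0,"rx":0,"ry":0,"rz":-7.8},{"x":0,"y":0,"z":0,"rx":0,"ry":0,"rz":-7.8},{"x":0,"y":0,"z":0,"rx":0,"ry":0,"rz":-7.8},{"x":0,"y":0,"z":0,"rx":0,"ry":0,"rz":-7.8},{"x":0,"y":0,"z":0,"rx":0,"ry":0,"rz":-7.8},{"x":0,"y":0,"z":0,"rx":0,"ry":0,"rz":0}]' 0; python3 go.py
```

```text
clock: 2.3
position: [0.1648, -0.6029, 0.2313]
tool_rot: [3.142, 0.0, 1.628]
force: [0.5, -0.3, -0.0]
grip_width: -0.0003
finger_force: 0.0
2.3 [ 0.1648 -0.6029  0.2313] [3.142 0.    1.628] [ 0.5 -0.3 -0. ]
front [63.86 33.52 10.63]
back [63.86 50.1  10.63]
left [75.08 41.79 10.63]
right [52.49 41.88 10.63]
```

```bash
python3 -m inch '[{"x":3.5,"y":2.8,"z":0,"rx":0,"ry":0,"rz":0},{"x":3.5,"y":2.8,"z":0,"rx":0,"ry":0,"rz":0},{"x":3.5,"y":2.8,"z":0,"rx":0,"ry":0,"rz":0},{"x":3.5,"y":2.8,"z":0,"rx":0,"ry":0,"rz":0},{"x":3.5,"y":2.8,"z":0,"rx":0,"ry":0,"rz":0},{"x":3.5,"y":2.8,"z":0,"rx":0,"ry":0,"rz":0},{"x":3.5,"y":2.8,"z":0,"rx":0,"ry":0,"rz":0},{"x":3.5,"y":2.8,"z":0,"rx":0,"ry":0,"rz":0},{"x":3.5,"y":2.8,"z":0,"rx":0,"ry":0,"rz":0},{"x":3.5,"y":2.8,"z":0,"rx":0,"ry":0,"rz":0},{"x":3.5,"y":2.8,"z":0,"rx":0,"ry":0,"rz":0},{"x":3.5,"y":2.8,"z":0,"rx":0,"ry":0,"rz":0},{"x":3.5,"y":2.8,"z":0,"rx":0,"ry":0,"rz":0},{"x":3.5,"y":2.8,"z":0,"rx":0,"ry":0,"rz":0},{"x":3.5,"y":2.7,"z":0,"rx":0,"ry":0,"rz":0},{"x":0,"y":0,"z":3,"rx":0,"ry":0,"rz":0},{"x":0,"y":0,"z":3,"rx":0,"ry":0,"rz":0},{"x":0,"y":0,"z":2.5,"rx":0,"ry":0,"rz":0},{"x":0,"y":0,"z":0,"rx":0,"ry":0,"rz":0},{"x":0,"y":0,"z":0,"rx":0,"ry":0,"rz":0}]'; python3 go.py; python3 - <<'E'
from h import *
p=viewer.snapshot("wrist"); cv2.imwrite("pics/w1.png",p["frame"])
E
```

```text
clock: 4.3
position: [0.5528, -0.0547, 0.1464]
tool_rot: [-3.141, -0.0, 1.627]
force: [0.7, -0.1, 0.6]
grip_width: 0.0002
finger_force: 0.0
4.3 [ 0.5528 -0.0547  0.1464] [-3.141 -0.     1.627] [ 0.7 -0.1  0.6]
front [11.33 -8.36  2.15]
back [11.35  8.22  2.14]
left [22.56 -0.11  2.15]
right [-0.03  0.02  2.14]
```

View pics/w1.png

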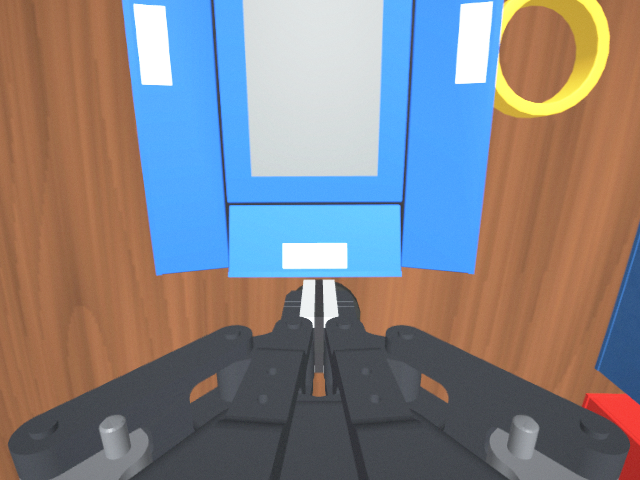

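The wrist view shows the right pad at (315,256), front pad at (153,45) and back pad at (473,43). The fingertips at (320,282) appear offset by parallax, so I'll check the pads by calculation.

```bash
python3 - <<'E'
from h import *
p=viewer.snapshot("wrist")
for q in [(315,256),(153,45),(473,43)]: print(onplane(p,q,.103).round(4))
s=np.array(p["R"])@bot.get_state()["position"]+p["t"]; print("tcp px",s[0]/s[2]*p["fx"]+p["cx"],s[1]/s[2]*p["fy"]+p["cy"])
E
```

```text
[ 0.5514 -0.0492  0.103 ]
[0.4655 0.0558 0.103 ]
[0.6235 0.0656 0.103 ]
tcp px 320.00994571226056 300.8363422279333
```

```bash
python3 -m inch '[{"x":0,"y":0,"z":2,"rx":0,"ry":0,"rz":0},{"x":0,"y":0,"z":1.6,"rx":0,"ry":0,"rz":0},{"x":0,"y":0,"z":0.4,"rx":0,"ry":0,"rz":0},{"x":0,"y":0,"z":0.2,"rx":0,"ry":0,"rz":0},{"x":0,"y":0,"z":0.2,"rx":0,"ry":0,"rz":0},{"x":0,"y":0,"z":0.1,"rx":0,"ry":0,"rz":0},{"x":0,"y":0,"z":0,"rx":0,"ry":0,"rz":0}]'; python3 -m inch '[{"x":0,"y":0,"z":0.1,"rx":0,"ry":0,"rz":0},{"x":0,"y":0,"z":0.1,"rx":0,"ry":0,"rz":0},{"x":0,"y":0,"z":0.1,"rx":0,"ry":0,"rz":0},{"x":0,"y":0,"z":0.1,"rx":0,"ry":0,"rz":0},{"x":0,"y":0,"z":0,"rx":0,"ry":0,"rz":0}]'
```

```text
clock: 5.1
position: [0.5538, -0.0553, 0.1027]
tool_rot: [3.14, 0.001, 1.628]
force: [-2.6, -1.9, 2.9]
grip_width: 0.0
finger_force: 1.4
clock: 5.6
position: [0.5527, -0.0544, 0.0967]
tool_rot: [-3.141, -0.001, 1.628]
force: [0.7, -0.1, -0.0]
grip_width: 0.0
finger_force: 0.0
```

Contact, then the force fell to zero: the right section snapped. Next is front.

```bash
python3 -m inch '[{"x":0,"y":0,"z":-1.5,"rx":0,"ry":0,"rz":0},{"x":0,"y":0,"z":-1.5,"rx":0,"ry":0,"rz":0},{"x":2.8,"y":-2.1,"z":0,"rx":0,"ry":0,"rz":0},{"x":2.9,"y":-2.1,"z":0,"rx":0,"ry":0,"rz":0},{"x":2.8,"y":-2.1,"z":0,"rx":0,"ry":0,"rz":0},{"x":2.8,"y":-2.1,"z":0,"rx":0,"ry":0,"rz":0},{"x":0,"y":0,"z":0,"rx":0,"ry":0,"rz":0},{"x":0,"y":0,"z":1.3,"rx":0,"ry":0,"rz":0},{"x":0,"y":0,"z":0.7,"rx":0,"ry":0,"rz":0},{"x":0,"y":0,"z":0.2,"rx":0,"ry":0,"rz":0},{"x":0,"y":0,"z":0.2,"rx":0,"ry":0,"rz":0},{"x":0,"y":0,"z":0,"rx":0,"ry":0,"rz":0}]'; python3 -m inch '[{"x":0,"y":0,"z":0.2,"rx":0,"ry":0,"rz":0},{"x":0,"y":0,"z":0.1,"rx":0,"ry":0,"rz":0},{"x":0,"y":0,"z":0.1,"rx":0,"ry":0,"rz":0}]'; python3 -m inch '[{"x":0,"y":0,"z":0.1,"rx":0,"ry":0,"rz":0},{"x":0,"y":0,"z":0.1,"rx":0,"ry":0,"rz":0},{"x":0,"y":0,"z":0,"rx":0,"ry":0,"rz":0}]'; python3 go.py
```

```text
clock: 6.8
position: [0.4628, 0.0527, 0.103]
tool_rot: [-3.14, -0.0, 1.627]
force: [-1.3, 0.7, 2.2]
grip_width: 0.0003
finger_force: 1.4
clock: 7.1
position: [0.4628, 0.0529, 0.099]
tool_rot: [3.142, 0.0, 1.628]
force: [-0.3, -0.0, 0.5]
grip_width: -0.0001
finger_force: 0.2
clock: 7.4
position: [0.4625, 0.0533, 0.097]
tool_rot: [-3.141, -0.0, 1.628]
force: [-0.6, 0.1, -0.3]
grip_width: -0.0001
finger_force: 0.0
7.4 [0.4625 0.0533 0.097 ] [-3.141 -0.     1.628] [-0.6  0.1 -0.3]
front [ 0.04  0.05 -2.8 ]
back [ 0.04 16.63 -2.81]
left [11.26  8.32 -2.8 ]
right [-11.33   8.41  -2.8 ]
```

Front snapped too. Next is left (x 11.3, y 8.3).

```bash
python3 -m inch '[{"x":0,"y":0,"z":-1.5,"rx":0,"ry":0,"rz":0},{"x":0,"y":0,"z":-1.5,"rx":0,"ry":0,"rz":0},{"x":2.8,"y":2.1,"z":0,"rx":0,"ry":0,"rz":0},{"x":2.9,"y":2.1,"z":0,"rx":0,"ry":0,"rz":0},{"x":2.8,"y":2.1,"z":0,"rx":0,"ry":0,"rz":0},{"x":2.8,"y":2,"z":0,"rx":0,"ry":0,"rz":0},{"x":0,"y":0,"z":0,"rx":0,"ry":0,"rz":0},{"x":0,"y":0,"z":1.3,"rx":0,"ry":0,"rz":0},{"x":0,"y":0,"z":0.7,"rx":0,"ry":0,"rz":0},{"x":0,"y":0,"z":0.2,"rx":0,"ry":0,"rz":0},{"x":0,"y":0,"z":0.2,"rx":0,"ry":0,"rz":0},{"x":0,"y":0,"z":0,"rx":0,"ry":0,"rz":0}]'; python3 -m inch '[{"x":0,"y":0,"z":0.2,"rx":0,"ry":0,"rz":0},{"x":0,"y":0,"z":0.1,"rx":0,"ry":0,"rz":0},{"x":0,"y":0,"z":0.1,"rx":0,"ry":0,"rz":0}]'; python3 -m inch '[{"x":0,"y":0,"z":0.1,"rx":0,"ry":0,"rz":0},{"x":0,"y":0,"z":0.1,"rx":0,"ry":0,"rz":0},{"x":0,"y":0,"z":0,"rx":0,"ry":0,"rz":0}]'; python3 go.py
```

```text
clock: 8.6
position: [0.538, 0.1702, 0.1031]
tool_rot: [-3.14, -0.0, 1.627]
force: [-1.9, -0.1, 2.5]
grip_width: 0.0
finger_force: 1.3
clock: 8.9
position: [0.539, 0.1704, 0.099]
tool_rot: [-3.142, 0.001, 1.628]
force: [-1.1, 0.5, 0.4]
grip_width: -0.0
finger_force: 0.1
clock: 9.2
position: [0.539, 0.1707, 0.097]
tool_rot: [-3.141, 0.0, 1.628]
force: [-0.5, -0.6, -0.0]
grip_width: -0.0
finger_force: 0.0
9.2 [0.539  0.1707 0.097 ] [-3.141  0.     1.628] [-0.5 -0.6 -0. ]
front [-11.24  -8.25  -2.8 ]
back [-11.24   8.32  -2.8 ]
left [-0.02  0.01 -2.8 ]
right [-22.62   0.1   -2.8 ]
```

Left done. Now back, then retreat upward.

```bash
python3 -m inch '[{"x":0,"y":0,"z":-1.5,"rx":0,"ry":0,"rz":0},{"x":0,"y":0,"z":-1.5,"rx":0,"ry":0,"rz":0},{"x":-2.8,"y":2.1,"z":0,"rx":0,"ry":0,"rz":0},{"x":-2.8,"y":2.1,"z":0,"rx":0,"ry":0,"rz":0},{"x":-2.8,"y":2.1,"z":0,"rx":0,"ry":0,"rz":0},{"x":-2.8,"y":2,"z":0,"rx":0,"ry":0,"rz":0},{"x":0,"y":0,"z":0,"rx":0,"ry":0,"rz":0},{"x":0,"y":0,"z":1.3,"rx":0,"ry":0,"rz":0},{"x":0,"y":0,"z":0.7,"rx":0,"ry":0,"rz":0},{"x":0,"y":0,"z":0.2,"rx":0,"ry":0,"rz":0},{"x":0,"y":0,"z":0.2,"rx":0,"ry":0,"rz":0},{"x":0,"y":0,"z":0,"rx":0,"ry":0,"rz":0}]'; python3 -m inch '[{"x":0,"y":0,"z":0.2,"rx":0,"ry":0,"rz":0},{"x":0,"y":0,"z":0.1,"rx":0,"ry":0,"rz":0},{"x":0,"y":0,"z":0.1,"rx":0,"ry":0,"rz":0}]'; python3 -m inch '[{"x":0,"y":0,"z":0.1,"rx":0,"ry":0,"rz":0},{"x":0,"y":0,"z":0.1,"rx":0,"ry":0,"rz":0},{"x":0,"y":0,"z":0,"rx":0,"ry":0,"rz":0}]'; python3 -m inch '[{"x":0,"y":0,"z":-3,"rx":0,"ry":0,"rz":0},{"x":0,"y":0,"z":-4,"rx":0,"ry":0,"rz":0},{"x":-4,"y":0,"z":-2,"rx":0,"ry":0,"rz":0},{"x":-4,"y":0,"z":-2,"rx":0,"ry":0,"rz":0},{"x":-4,"y":0,"z":-2,"rx":0,"ry":0,"rz":0},{"x":-4,"y":0,"z":0,"rx":0,"ry":0,"rz":0},{"x":-4,"y":0,"z":0,"rx":0,"ry":0,"rz":0},{"x":-4,"y":0,"z":0,"rx":0,"ry":0,"rz":0},{"x":-4,"y":0,"z":0,"rx":0,"ry":0,"rz":0},{"x":-4,"y":0,"z":0,"rx":0,"ry":0,"rz":0},{"x":0,"y":0,"z":0,"rx":0,"ry":0,"rz":0}]'
python3 - <<'E'
from h import *
a=viewer.snapshot("scene")["frame"]; b=viewer.snapshot("side")["frame"]
f=lambda i,x,y:cv2.resize(i[y:y+150,x:x+200],(400,300),interpolation=cv2.INTER_CUBIC)
o=[cv2.imread("pics/scene0.png"),cv2.imread("pics/side0.png")]
cv2.imwrite("pics/end.png",np.vstack([np.hstack([f(o[0],240,150),f(a,240,150)]),np.hstack([f(o[1],210,180),f(b,210,180)])]))
E
```

```text
clock: 10.4
position: [0.6278, 0.0643, 0.1033]
tool_rot: [-3.141, 0.0, 1.629]
force: [-0.1, -0.6, 2.3]
grip_width: 0.0002
finger_force: 1.1
clock: 10.7
position: [0.628, 0.0641, 0.099]
tool_rot: [-3.141, -0.0, 1.628]
force: [-0.1, -0.1, -0.5]
grip_width: 0.0
finger_force: 0.0
clock: 11.0
position: [0.6278, 0.0638, 0.0967]
tool_rot: [-3.14, -0.0, 1.628]
force: [0.1, 0.6, -0.4]
grip_width: 0.0001
finger_force: 0.0
clock: 12.1
position: [0.6466, -0.2609, 0.2267]
tool_rot: [3.141, 0.002, 1.623]
force: [0.5, 0.2, 0.8]
grip_width: -0.0001
finger_force: 0.0
```

View pics/end.png

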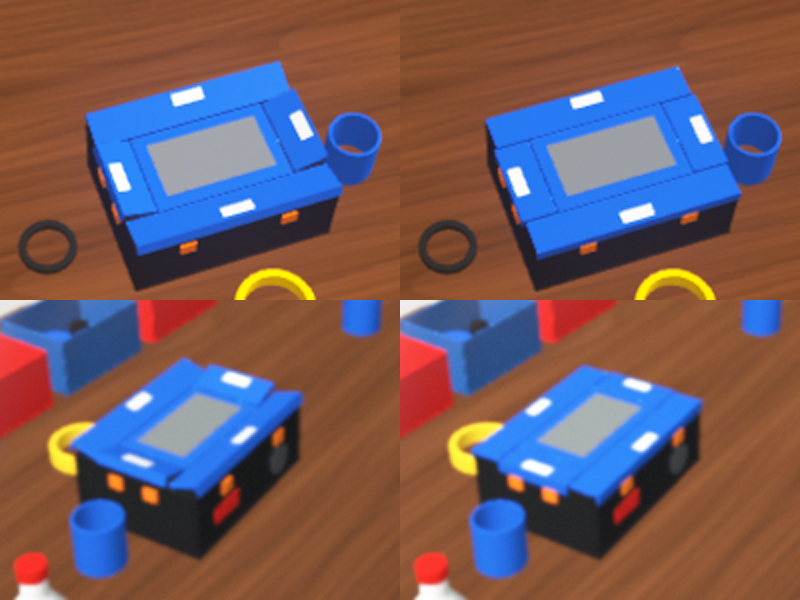

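In the after pictures (right column), all four sections lie flush: the pads at (587,100), (700,130), (636,213) and (519,182) have dropped. The tub and the things around it have not moved.

```bash
python3 -c "from cell import bot; print(bot.close_job())"
```

```text
the job is handed in; nothing more can be done
None
```

All four rim sections are pressed down, clicked shut and flush, the tub and the things around it look unmoved in the final pictures, and the job is handed in after about 12 s on the robot's clock.

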